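Slide the phone into the corner of the charging mat

TASK

Push the phone along the charging mat with the fingertips, never picking it up, until it sits square in the corner of the raised metal ledges: its long edge against the long ledge and its short edge against the short ledge. Push gently, keep the phone flat on the mat, and leave the mug, the yellow note block and the white earphone case where they stand. Then take the hand away.

Things in the scene. Friction and masses are not known exactly. Their poses are not given: they have to be found in the camera images.
- charging_mat: Grey charging mat fixed to the desk, 260 (its x) x 340 (its y) x 4 mm; origin at the centre of its underside, z up. Its +x points away from the robot and +y to the left, within about 0.25 rad. On it stands an L-shaped aluminium stop, 12 mm high (top 16 mm above the desk) and 10 mm thick, open towards the robot and the right.
- stop_corner (a point): Inner corner of the L-shaped stop, on the mat's top face, at x +110, y +140 mm of the mat; axes as the mat's. The long ledge runs 205 mm from here along the mat's -y, its inner face looking to -x; the short ledge runs 100 mm along the mat's -x, its inner face looking to -y.
- phone_home (a point): Centre of the thin white ring printed on the mat, at x +72.5, y +60 mm of the mat, on its top face; axes as the mat's. The phone's centre comes here when it touches both ledges.
- phone: Loose black phone lying flat, screen up, 75 (its x) x 160 (its y) x 8 mm, about 0.19 kg; origin at the centre of its underside, z up. It starts on the mat, nearer the robot and more to the right than the corner, yawed up to 0.35 rad against the mat. Its +x long edge belongs against the long ledge, its +y short edge against the short ledge.
- mug: White spotted mug, 82 x 117 x 91 mm, stands on the desk to the left of the mat, its handle towards the mat; origin at the centre of its underside. Leave alone.
- sticky_block: Yellow block of sticky notes, 51 x 51 x 14 mm, on the desk to the left of the mat, nearer the robot than the mug; origin at the centre of its underside. Leave alone.
- earbud_case: White earphone case, 45 x 55 x 22 mm, on the desk close to the right edge of the mat, on the robot's half; origin at the centre of its underside. Leave alone.

How it is judged:
At the end, for the whole second after the job is handed in: The phone lies flat and at rest on the mat, its centre within 4 mm of the place where it touches both ledges, square to the ledges within 0.035 rad (2 degrees) (x of phone in the frame of charging_mat between 0.0685 and 0.0755 m and y of phone in the frame of charging_mat between 0.056 and 0.063 m and z of phone in the frame of charging_mat below 0.006 m and angle between the x axis of phone and the x axis of charging_mat, either way round below 0.035 rad and angle between phone's own z axis and vertical below 0.04 rad and linear speed of phone below 0.01 m/s).
It fails at once if the phone is lifted more than 8 mm off the mat (z of phone in the frame of charging_mat above 0.012 m).
It fails at once if the phone is tipped up by more than 0.12 rad (angle between phone's own z axis and vertical above 0.12 rad).
It fails at once if the fingers press on the phone with more than 30 N (contact force between the fingers and phone above 30 N).
It fails at once if the mug, the note block or the earphone case is moved more than 15 mm (distance of any of mug, sticky_block, earbud_case from where it was at the start of the episode above 0.015 m).
It also fails if it takes over 61 s, if anything falls off the work surface, if the arm or the gripper's body presses on something with over 40 N, if the wrist force passes 120 N, or if a joint passes its speed limit or range.

ROBOT

A 6-joint arm with a two-finger parallel gripper is mounted at the origin on a cart in front of the work surface, level with it; the furniture and walls round the work are solid. World frame = base frame: x ahead of the robot, y to its left, z up, the work surface at z = 0. Lengths are in m, angles in rad, forces in N, time in s.
With the tool pointing down it reaches from about 0.35 to 0.85 m from the base axis. Payload 8.1 kg.
Tool frame: the origin (TCP) lies on the centre line of the jaws, within the pads' length; the fingertips stand 22 mm ahead of it and the grasp point (between the pads) lies 3 mm ahead of it; z points along the fingers, y is the line along which they close (so a half turn about z gives the same grasp; the last joint's range is limited). The gripper opens to 93 mm and grips with 3 to 60 N. Pads are 15 mm wide; open, the fingers measure 128 mm over their backs; the gripper's body (75 mm by 188 mm) begins 65 mm behind the grasp point.
Start: joints at [-1.214, 0.13, 1.488, -0, 1.523, -0.085], TCP at [0.257, -0.542, 0.241] pointing down, gripper open.
Joint ranges: [-2.96, 2.96], [-0.89, 2.26], [0.02, 2.5], [-1.34, 4.48], [0, 2.73], [-2.66, 2.66]. Speed limits (rad/s): [2.39, 2.39, 2.79, 3.14, 3.14, 3.14].

INTERFACE

Orientations are given as a rotation vector (axis times angle).
In Python, from plant import robot gives the robot as it stands.
- The arm moves only by the tool inch_along, called after "Emit:" as name([rows], argument=value, ...), one row to a line, values as JSON. Schema: {"type":"object","properties":{"deltas":{"type":"array","items":{"type":"array","items":{"type":"number"},"minItems":5,"maxItems":5},"minItems":1,"maxItems":20},"force":{"type":"number"},"only":{"type":"string"},"quiet":{"type":"boolean"},"lines":{"type":"string"}},"required":["deltas"],"additionalProperties":false}. deltas is a list of rows, 1 to 20 of them, each of 5 numbers: the finger opening in m, then dx, dy, dz in shares of the most that a row can go, 1 being 50 mm, then a turn about the tool's z in normalised numbers (1 is 360 degrees); each row shifts and turns the commanded pose from where the row before left it, along the tool's axes as they then stand; what a row does not reach is not made up. A row lasts 1/10 s, in which the tool goes at most 0.05 m and 0.15 rad, less where a joint would pass 70% of its speed; a pose out of reach is approached as far as the arm can. The fingers move at their own pace and stop on an object; force is the grip in N (left out, the last holds). Time passes only in rows, so rows that do not move let the fingers close. The tool returns the time, the measured TCP pose, the force, the opening and the grip force at its end. only (a regular expression) keeps the lines of the reply that match it, lines (a string "A,B") keeps lines A to B, and quiet returns only ok. Input that does not fit is refused with a message, and nothing moves.
- robot.read_state(): the state, without advancing time (a new reading comes with each control period).
- robot.read_camera(name): name is "scene" or "top" or "wrist"; returns a dict with "image" (480x640x3 uint8, red, green, blue), "fx", "fy", "cx", "cy" (pixels), "R" (3x3) and "t" (3): a world point X has camera coordinates R X + t. Camera axes: x right, y down, z forward; pixel columns grow to the right and rows downward; lengths in m; the calibration is good to about 2 mm. A picture is of the moment at which its call begins. There is no depth.
- robot.close_job(): hands the job in; it is judged then, once.
The state is a dict: "t": time; "q": joint angles; "dq": joint speeds; "joint_torque": joint torques, N m; "tool_pos": TCP position; "orientation": TCP orientation; "force": force on the tool from outside, world axes, zero at the start; "wrist_torque": the same for the moment, N m; "opening": finger opening in m; "gripper_force": force on a finger pad.
Only numpy, scipy, OpenCV 4.12 (cv2) and the standard library are available. Lean on these libraries where they do the work, as an engineer would, in place of code of your own. Each camera call takes 0.05 s, during which the arm holds its last target. There are 200 camera calls.

## Working session

There is one attempt and no reset: what is moved stays moved. The work goes in short steps, Python scripts to look and compute and a tool call to move; the robot and the scene stay as the last step left them, time stands still between calls to the robot, and variables do not carry over. Pictures are saved under pics/ and viewed, at most 10 in all, crops included, and the job is handed in when it is done.

```bash
ls; mkdir -p pics; python3 - <<'E'
from plant import robot
import cv2,numpy as np
for n in("top","scene"):
    c=robot.read_camera(n); cv2.imwrite(f"pics/{n}0.png",c["image"][:,:,::-1]); print(n,c["fx"],c["fy"],c["cx"],c["cy"],c["R"],c["t"])
s=robot.read_state(); print(s)
E
```

```text
pics
plant.py
top 569.7947116785517 569.7947116785517 321.4607157263832 239.73238116846906 [[ 0.01623638 -0.99986736 -0.00128465]
 [-0.99782451 -0.01612108 -0.06392466]
 [ 0.06389547  0.00231976 -0.9979539 ]] [-0.04763097  0.58847894  1.22398471]
scene 583.2707343920863 583.2707343920863 304.67750008112984 241.67266599850586 [[ 0.351894    0.93578391 -0.02188816]
 [ 0.38817257 -0.16716766 -0.90629853]
 [-0.85175857  0.31042463 -0.42207094]] [-0.16238839 -0.20885775  1.72815649]
{'t': 0.1, 'q': array([-1.21442143e+00,  1.31081583e-01,  1.48913825e+00,  1.69151848e-08,
        1.52300087e+00, -8.53847523e-02]), 'dq': array([-0.00192064, -0.00167992, -0.00271876,  0.00163845,  0.00016765,
        0.00130201]), 'joint_torque': array([ 6.19052771e-04, -5.61341965e+01, -4.93096483e+01,  7.69997737e-02,
        2.91105034e-02, -5.39555617e-05]), 'tool_pos': array([ 0.25638461, -0.54195083,  0.23971238]), 'orientation': array([-3.06369392e+00, -6.87932319e-01,  3.45242424e-04]), 'force': array([-0.16703556,  0.08220291, -0.67408544]), 'wrist_torque': array([ 0.00726109, -0.06418736, -0.04119177]), 'gripper_force': 0.0, 'opening': 0.09327781371521965}
```

View pics/top0.png

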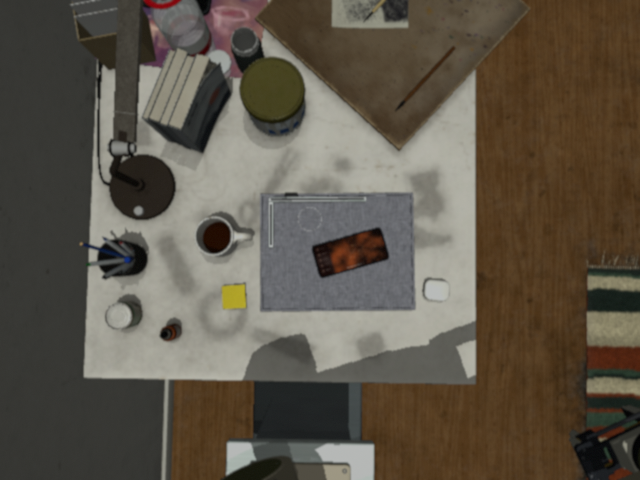

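View pics/scene0.png

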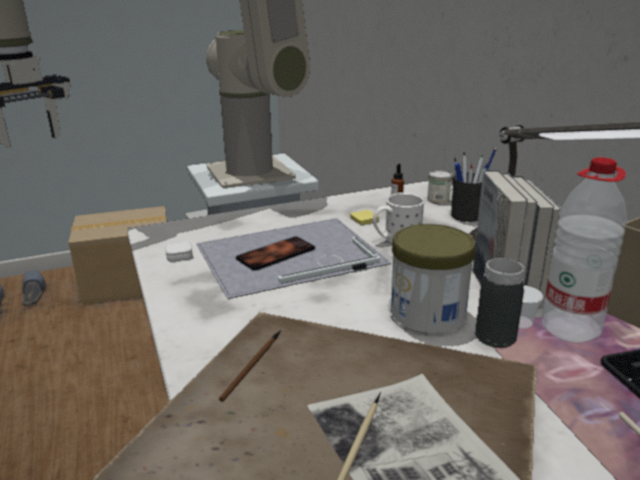

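The top view shows the mat at about (261,194)–(414,310), with the L ledges at its upper left and the ring near (310,219). The phone's centre is near (351,252), the earphone case is at (435,290), the note block at (234,296) and the mug handle at (250,237). I'll enlarge this area to read the corners.

```bash
cat > h.py <<'E'
from plant import robot
import cv2,numpy as np
def ray(c,uv,z):
    uv=np.atleast_2d(uv); d=np.c_[(uv[:,0]-c["cx"])/c["fx"],(uv[:,1]-c["cy"])/c["fy"],np.ones(len(uv))]@c["R"]
    o=-c["R"].T@c["t"]; return o+d*((z-o[2])/d[:,2])[:,None]
def proj(c,X):
    p=np.atleast_2d(X)@c["R"].T+c["t"]; return np.c_[p[:,0]/p[:,2]*c["fx"]+c["cx"],p[:,1]/p[:,2]*c["fy"]+c["cy"]]
E
python3 - <<'E'
from h import *
c=robot.read_camera("top"); im=c["image"][185:315,255:450,::-1]
cv2.imwrite("pics/top1.png",cv2.resize(im,None,fx=4,fy=4,interpolation=cv2.INTER_CUBIC))
E
```

```text
(no output)
```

View pics/top1.png

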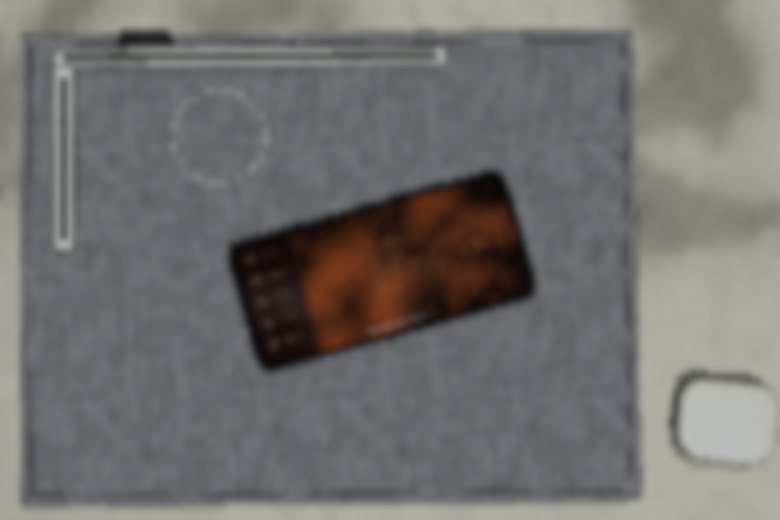

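The crop shows the mat corners at (23,33), (632,32), (640,497) and (22,503). The phone corners are at (231,244), (500,171), (535,293) and (265,370), and the ring centre is at (220,137). I'll fit poses to these.

```bash
cat >> h.py <<'E'
def fit(P,M):  # 2D rigid fit world=R M + t -> x,y,yaw,residual
    P=P[:,:2];M=np.array(M,float);a=P-P.mean(0);b=M-M.mean(0)
    y=np.arctan2((b[:,0]*a[:,1]-b[:,1]*a[:,0]).sum(),(a*b).sum());R=np.array([[np.cos(y),-np.sin(y)],[np.sin(y),np.cos(y)]])
    t=P.mean(0)-R@M.mean(0); return t,y,np.linalg.norm(P-(M@R.T+t),axis=1)*1e3
E
python3 - <<'E'
from h import *
c=robot.read_camera("top")
f=lambda p:(np.array(p)+.5)/4-.5+[255,185]
np.set_printoptions(precision=4,suppress=True)
sq=np.array([[1,1],[1,-1],[-1,-1],[-1,1]])
# corners order: image TL = +x,+y ; TR=+x,-y; BR ; BL
m=fit(ray(c,f([(23,33),(632,32),(640,497),(22,503)]),.004),sq*[.13,.17]); print("mat",m)
p=fit(ray(c,f([(231,244),(500,171),(535,293),(265,370)]),.012),sq*[.0375,.08]); print("phone",p)
ring=ray(c,f([(220,137)]),.004)[0,:2]
y=m[1];R=np.array([[np.cos(y),-np.sin(y)],[np.sin(y),np.cos(y)]])
print("ring",ring,"pred",m[0]+R@[.0725,.06], "phone in mat",R.T@(p[0]-m[0]),p[1]-y)
# long ledge inner face bottom (16mm top) and ends
L=ray(c,f([(58,64),(443,64),(72,66),(72,248)]),.016)[:,:2]; print("ledge in mat",(L-m[0])@R)
ec=ray(c,f([(678,375),(775,375),(775,463),(678,463)]),.022)[:,:2]; print("case",ec)
print(ray(c,[(253,237),(245,285),(222,308)],.05)[:,:2])
E
```

```text
mat (array([ 0.5662, -0.0725]), np.float64(0.0219066366987839), array([1.1499, 2.1151, 1.9505, 0.9357]))
phone (array([ 0.5638, -0.1017]), np.float64(0.28699908659014206), array([4.0504, 4.3499, 4.315 , 3.5966]))
ring [ 0.6359 -0.0111] pred [ 0.6374 -0.011 ] phone in mat [-0.0031 -0.0291] 0.26509244989135816
ledge in mat [[ 0.1106  0.1484]
 [ 0.1094 -0.063 ]
 [ 0.1094  0.1407]
 [ 0.0094  0.1407]]
case [[ 0.5087 -0.2618]
 [ 0.5096 -0.3143]
 [ 0.4621 -0.3143]
 [ 0.4613 -0.262 ]]
[[0.5906 0.1075]
 [0.4886 0.122 ]
 [0.4394 0.1694]]
```

Units first: shifts go in shares of 50 mm and turns go in shares of 360 degrees. So -0.0365 m is -0.73, 0.03 m is 0.6, 0.14 rad / 6.2832 = 0.0223.

Emit:
inch_along([
  [0.093,0,0,0,0.0223],
  [0.093,0,0,0,0.0223],
  [0.093,0,0,0,0.0223],
  [0.093,0.38,-0.73,0,0],
  [0.093,0.38,-0.73,0,0],
  [0.093,0.38,-0.73,0,0],
  [0.093,0.38,-0.73,0,0],
  [0.093,0.38,-0.73,0,0],
  [0.093,0.38,-0.73,0,0],
  [0.093,0.38,-0.73,0,0],
  [0.093,0.38,-0.73,0,0],
  [0.093,0.38,-0.73,0,0],
  [0.093,0.38,-0.73,0.4,0],
  [0.093,0.38,-0.73,0.6,0],
  [0.093,0.38,-0.73,0.6,0],
  [0.093,0,0,0.6,0],
  [0.093,0,0,0.6,0],
  [0.093,0,0,0,0],
])

```text
t: 2.0
tool_pos: [0.4709, -0.0992, 0.0971]
orientation: [-3.139, -0.036, 0.013]
force: [-0.9, 0.2, -0.0]
opening: 0.0927
gripper_force: 0.0
```

Converted, 0.03 m is 0.6, 0.02 m is 0.4.

Emit:
inch_along([
  [0.093,0,0,0.6,0],
  [0.093,0,0,0.4,0],
  [0.093,0,0,0.2,0],
  [0.093,0,0,0.1,0],
  [0.093,0,0,0.06,0],
  [0.093,0,0,0,0],
  [0.093,0,0,0,0],
])

```text
t: 2.7
tool_pos: [0.475, -0.1011, 0.0347]
orientation: [3.141, 0.034, 0.002]
force: [-0.2, 0.3, -0.4]
opening: 0.0931
gripper_force: 0.0
```

```bash
python3 - <<'E'
from h import *
c=robot.read_camera("top"); im=c["image"][185:315,255:450,::-1]
cv2.imwrite("pics/top2.png",cv2.resize(im,None,fx=4,fy=4,interpolation=cv2.INTER_CUBIC))
E
```

```text
(no output)
```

View pics/top2.png

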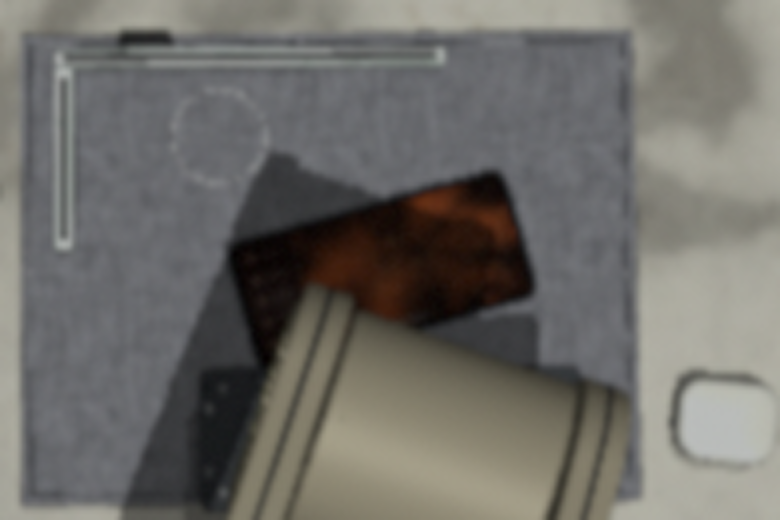

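The arm now hides most of the phone from above, and the phone hasn't moved. I'll lower the last few millimetres and push along +x of the mat.

Converted, 0.008 m is 0.16, 0.006 m is 0.12.

Emit:
inch_along([
  [0.093,0,0,0.08,0],
  [0.093,0,0,0.04,0],
  [0.093,0.16,0,0,0],
  [0.093,0.12,0,0,0],
  [0.093,0.1,0,0,0],
  [0.093,0.1,0,0,0],
  [0.093,0.1,0,0,0],
  [0.093,0.1,0,0,0],
  [0.093,0.1,0,0,0],
  [0.093,0.1,0,0,0],
  [0.093,0.1,0,0,0],
  [0.093,0.1,0,0,0],
  [0.093,0.1,0,0,0],
  [0.093,0.1,0,0,0],
  [0.093,0.1,0,0,0],
  [0.093,0.1,0,0,0],
  [0.093,0.1,0,0,0],
  [0.093,0.1,0,0,0],
  [0.093,0,0,0,0],
])

```text
t: 4.65
tool_pos: [0.5592, -0.0991, 0.0279]
orientation: [3.141, 0.034, 0.002]
force: [0.6, 0.1, 0.5]
opening: 0.0933
gripper_force: 0.0
```

```bash
python3 - <<'E'
from h import *
c=robot.read_camera("wrist"); cv2.imwrite("pics/w1.png",c["image"][:,:,::-1])
E
```

```text
(no output)
```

View pics/w1.png

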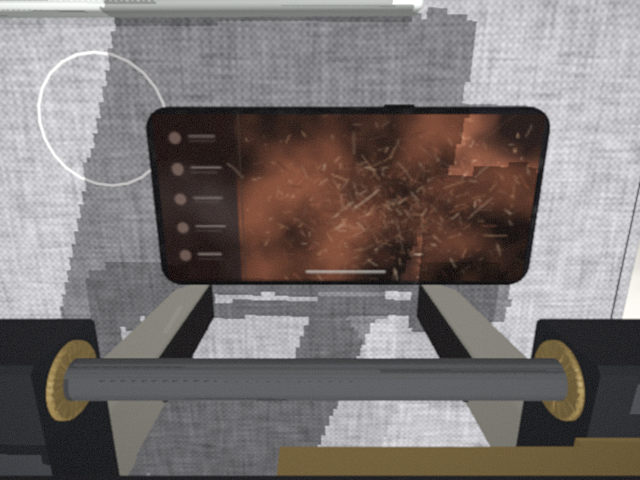

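The phone is square against both fingertips, with its corners at about (147,107), (550,107), (527,283) and (165,283). The long ledge runs across the top at rows 5–17, ending at (421,8), and the ring is centred near (101,118). Next I'll measure the remaining gap.

```bash
cat >> h.py <<'E'
M0=np.array([.5662,-.0725]);A=.0219;RM=np.array([[np.cos(A),-np.sin(A)],[np.sin(A),np.cos(A)]])
tomat=lambda P:(np.atleast_2d(P)[:,:2]-M0)@RM
E
python3 - <<'E'
from h import *
np.set_printoptions(precision=4,suppress=True)
c=robot.read_camera("wrist")
P=ray(c,[(147,107),(550,107),(527,283),(165,283)],.012); print("phone",tomat(P))
print("ring",tomat(ray(c,[(101,118)],.004)))
print("ledge bottom",tomat(ray(c,[(5,17),(410,16)],.004)),"top",tomat(ray(c,[(5,10),(410,9)],.016)))
print("tcp",tomat(robot.read_state()["tool_pos"]))
E
```

```text
phone [[ 0.075   0.0375]
 [ 0.0749 -0.1175]
 [ 0.0026 -0.1189]
 [ 0.0027  0.038 ]]
ring [[0.0713 0.0599]]
ledge bottom [[ 0.1081  0.0912]
 [ 0.1084 -0.0633]] top [[ 0.1073  0.0823]
 [ 0.1075 -0.0606]]
tcp [[-0.0082 -0.0264]]
```

Converted, 0.005 m is 0.1, 0.003 m is 0.06.

Emit:
inch_along([
  [0.093,0.1,0,0,0],
  [0.093,0.1,0,0,0],
  [0.093,0.1,0,0,0],
  [0.093,0.1,0,0,0],
  [0.093,0.1,0,0,0],
  [0.093,0.06,0,0,0],
  [0.093,0.04,0,0,0],
  [0.093,0.03,0,0,0],
  [0.093,0,0,0,0],
])

```text
t: 5.65
tool_pos: [0.59, -0.0983, 0.0278]
orientation: [3.141, 0.034, 0.001]
force: [-0.8, -0.4, 0.2]
opening: 0.0932
gripper_force: 0.0
```

Emit:
inch_along([
  [0.093,0.02,0,0,0],
  [0.093,0,0,0,0],
])

```text
t: 5.85
tool_pos: [0.5908, -0.0983, 0.0278]
orientation: [3.141, 0.034, 0.0]
force: [-1.6, 0.5, 0.7]
opening: 0.0928
gripper_force: 0.6
```

Converted, 0.001 m is 0.02.

Emit:
inch_along([
  [0.093,0.02,0,0,0],
  [0.093,0,0,0,0],
])

```text
t: 6.05
tool_pos: [0.5916, -0.0983, 0.0277]
orientation: [3.141, 0.034, -0.001]
force: [-2.2, -0.5, 2.3]
opening: 0.0927
gripper_force: 1.3
```

```bash
python3 - <<'E'
from h import *
print(tomat(robot.read_state()["tool_pos"]))
E
```

```text
[[ 0.02485674 -0.02638775]]
```

Converted, 0.001 m is 0.02.

Emit:
inch_along([
  [0.093,0.02,0,0,0],
  [0.093,0,0,0,0],
])

```text
t: 6.25
tool_pos: [0.5918, -0.0983, 0.0277]
orientation: [-3.141, -0.034, 0.004]
force: [-7.7, -0.6, 6.0]
opening: 0.093
gripper_force: 3.8
```

Emit:
inch_along([
  [0.093,0.02,0,0,0],
  [0.093,0,0,0,0],
])

```text
t: 6.45
tool_pos: [0.5919, -0.0984, 0.0276]
orientation: [-3.141, -0.035, 0.007]
force: [-12.3, -1.2, 9.7]
opening: 0.0929
gripper_force: 6.1
```

```bash
python3 - <<'E'
from h import *
c=robot.read_camera("wrist"); cv2.imwrite("pics/w2.png",c["image"][:,:,::-1])
E
```

```text
(no output)
```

View pics/w2.png

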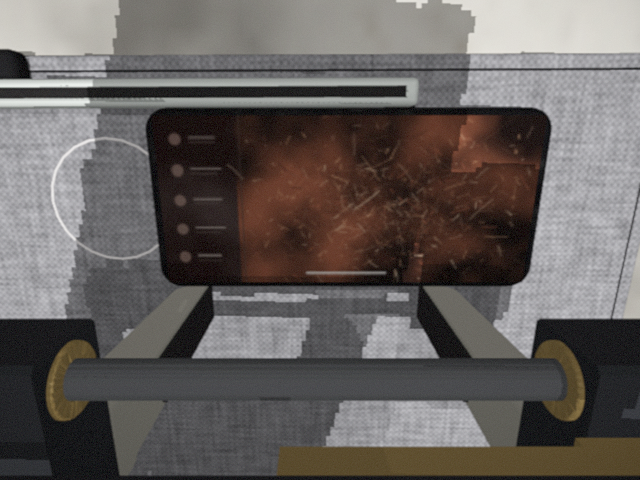

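The phone's long edge is now on the long ledge: its top edge at row 107 meets the ledge's face with no gap, and the force has risen to 12 N. I'll back off, lift, turn a quarter and go behind the short (-y) edge.

Converted, -0.04 m is -0.8, 0.02 m is 0.4, -0.1428 rad / 6.2832 = -0.0227.

Emit:
inch_along([
  [0.093,-0.1,0,0,0],
  [0.093,-0.16,0,0,0],
  [0.093,-0.2,0,0,0],
  [0.093,0,0,-0.6,0],
  [0.02,0,0,-0.6,0],
  [0.02,0,0,0,-0.0227],
  [0.02,0,0,0,-0.0227],
  [0.02,0,0,0,-0.0227],
  [0.02,0,0,0,-0.0227],
  [0.02,0,0,0,-0.0227],
  [0.02,0,0,0,-0.0227],
  [0.02,0,0,0,-0.0227],
  [0.02,0,0,0,-0.0227],
  [0.02,0,0,0,-0.0227],
  [0.02,0,0,0,-0.0227],
  [0.02,0,0,0,-0.0227],
  [0.02,-0.8,0.4,0,0],
  [0.02,-0.8,0.4,0,0],
  [0.02,-0.8,0.4,0,0],
  [0.02,0,0,0,0],
])

```text
t: 8.5
tool_pos: [0.6341, -0.2223, 0.0872]
orientation: [2.2, 2.24, -0.001]
force: [0.2, 0.4, -0.4]
opening: 0.0199
gripper_force: 0.0
```

```bash
python3 - <<'E'
from h import *
np.set_printoptions(precision=4,suppress=True)
c=robot.read_camera("wrist"); cv2.imwrite("pics/w3.png",c["image"][:,:,::-1])
s=robot.read_state();print(tomat(s["tool_pos"]),s["q"])
E
```

```text
[[ 0.0638 -0.1488]] [-0.4105  0.4282  1.4212 -0.0001  1.2923 -0.4293]
```

View pics/w3.png

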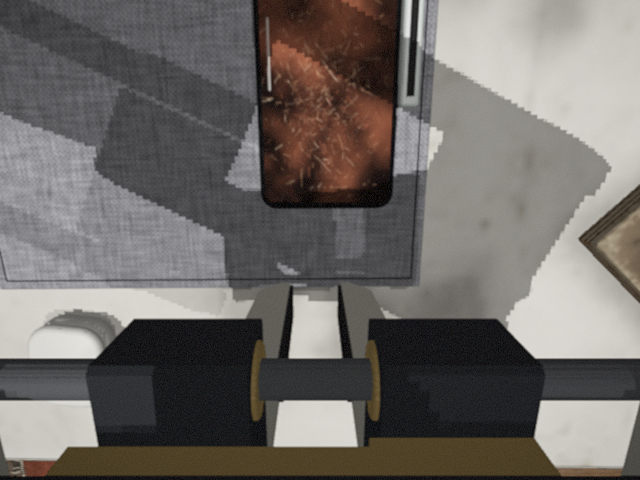

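The phone's short edge is at row 207, columns 260–393. The closed fingers sit behind it near column 316, clear of the case and the ledge. I'll lower and push along +y.

Converted, 0.03 m is 0.6, 0.018 m is 0.36.

Emit:
inch_along([
  [0.02,0,0.04,0.6,0],
  [0.02,0,0,0.36,0],
  [0.02,0,0,0.16,0],
  [0.02,0,0,0.07,0],
  [0.02,0.12,0,0,0],
  [0.02,0.1,0,0,0],
  [0.02,0.1,0,0,0],
  [0.02,0.1,0,0,0],
  [0.02,0.1,0,0,0],
  [0.02,0.1,0,0,0],
  [0.02,0.1,0,0,0],
  [0.02,0.1,0,0,0],
  [0.02,0.1,0,0,0],
  [0.02,0.1,0,0,0],
  [0.02,0.1,0,0,0],
  [0.02,0.1,0,0,0],
  [0.02,0.1,0,0,0],
  [0.02,0.1,0,0,0],
  [0.02,0.1,0,0,0],
  [0.02,0,0,0,0],
])

```text
t: 10.55
tool_pos: [0.6335, -0.1403, 0.028]
orientation: [-2.196, -2.246, -0.0]
force: [0.8, 0.1, 0.3]
opening: 0.0202
gripper_force: 0.0
```

```bash
python3 - <<'E'
from h import *
np.set_printoptions(precision=4,suppress=True)
c=robot.read_camera("wrist"); cv2.imwrite("pics/w4.png",c["image"][:,:,::-1])
s=robot.read_state();print(tomat(s["tool_pos"]))
E
```

```text
[[ 0.0657 -0.0695]]
```

View pics/w4.png

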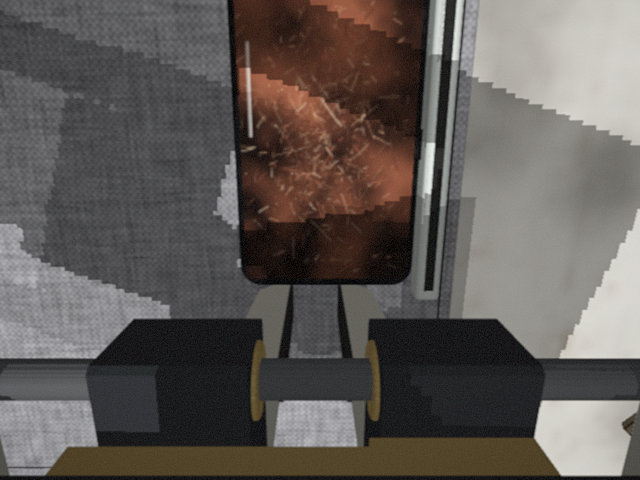

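The phone is still flush along the ledge (right edge at columns 412–425) and square against the fingers. About 40 mm remain.

Converted, 0.005 m is 0.1, 0.003 m is 0.06.

Emit:
inch_along([
  [0.02,0.1,0,0,0],
  [0.02,0.1,0,0,0],
  [0.02,0.1,0,0,0],
  [0.02,0.1,0,0,0],
  [0.02,0.1,0,0,0],
  [0.02,0.1,0,0,0],
  [0.02,0.06,0,0,0],
  [0.02,0.04,0,0,0],
  [0.02,0.04,0,0,0],
  [0.02,0,0,0,0],
])

```text
t: 11.6
tool_pos: [0.633, -0.1041, 0.0283]
orientation: [-2.197, -2.246, -0.0]
force: [0.6, -0.2, 0.9]
opening: 0.0195
gripper_force: 0.0
```

Emit:
inch_along([
  [0.02,0.03,0,0,0],
  [0.02,0,0,0,0],
])

```text
t: 11.8
tool_pos: [0.6329, -0.1029, 0.0283]
orientation: [2.197, 2.245, 0.0]
force: [-0.3, 0.9, 0.0]
opening: 0.0201
gripper_force: 0.1
```

Converted, 0.0015 m is 0.03.

Emit:
inch_along([
  [0.02,0.03,0,0,0],
  [0.02,0,0,0,0],
])

```text
t: 12.0
tool_pos: [0.6329, -0.1014, 0.0283]
orientation: [2.197, 2.245, 0.0]
force: [0.5, -0.4, -0.2]
opening: 0.0201
gripper_force: 0.4
```

```bash
python3 - <<'E'
from h import *
print(tomat(robot.read_state()["tool_pos"]))
E
```

```text
[[ 0.06606434 -0.03037429]]
```

Converted, 0.001 m is 0.02.

Emit:
inch_along([
  [0.02,0.02,0,0,0],
  [0.02,0,0,0,0],
])

```text
t: 12.2
tool_pos: [0.6329, -0.1004, 0.0283]
orientation: [2.197, 2.245, 0.0]
force: [-0.3, -1.2, 0.9]
opening: 0.0201
gripper_force: 0.6
```

Emit:
inch_along([
  [0.02,0.02,0,0,0],
  [0.02,0,0,0,0],
])

```text
t: 12.4
tool_pos: [0.633, -0.1003, 0.0284]
orientation: [2.196, 2.244, -0.001]
force: [1.0, -4.2, -1.3]
opening: 0.02
gripper_force: 2.5
```

Contact is made: the TCP has stopped and the force is rising. I'll back away, lift and clear the view.

Converted, -0.045 m is -0.9, -0.04 m is -0.8.

Emit:
inch_along([
  [0.02,-0.08,0,0,0],
  [0.02,-0.2,0,0,0],
  [0.02,-0.2,0,0,0],
  [0.02,-0.2,0,-0.6,0],
  [0.02,-0.4,0,-0.9,0],
  [0.02,-0.8,0,-0.4,0],
  [0.02,-0.8,-0.4,0,0],
  [0.02,-0.8,-0.4,0,0],
  [0.02,-0.8,-0.4,0,0],
  [0.02,-0.8,-0.4,0,0],
  [0.02,-0.8,-0.4,0,0],
  [0.02,0,0,0,0],
])

```text
t: 13.6
tool_pos: [0.5358, -0.4015, 0.1234]
orientation: [2.203, 2.238, -0.003]
force: [0.3, -0.7, 0.1]
opening: 0.0199
gripper_force: 0.0
```

```bash
python3 - <<'E'
from h import *
c=robot.read_camera("top"); im=c["image"][185:315,255:450,::-1]
cv2.imwrite("pics/top3.png",cv2.resize(im[:90,:110],None,fx=7,fy=6.5,interpolation=cv2.INTER_CUBIC))
E
```

```text
(no output)
```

View pics/top3.png

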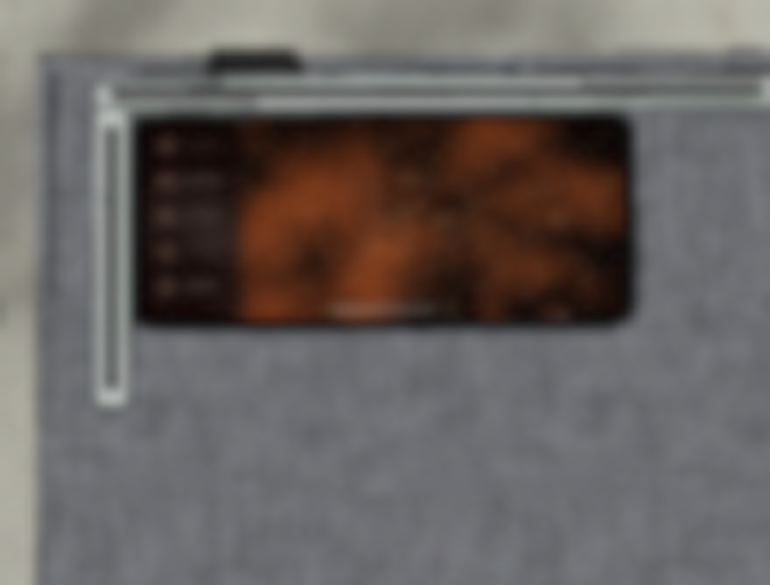

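The phone fills the corner, with its corners at about (135,114), (633,114), (634,324) and (135,326) in this crop. I'll compute its pose numerically as a check.

```bash
python3 - <<'E'
from h import *
c=robot.read_camera("top")
f=lambda p:(np.array(p)+.5)/[7,6.5]-.5+[255,185]
sq=np.array([[1,1],[1,-1],[-1,-1],[-1,1]])
p=fit(ray(c,f([(135,114),(633,114),(634,324),(135,326)]),.012),sq*[.0375,.08]); print(tomat(p[0]),p[1]-A,p[2])
print(tomat(ray(c,f([(129,200),(400,108)]),.016)))
E
```

```text
[[0.07148486 0.06001213]] -0.0033624088552793897 [2.17637403 2.51341144 2.50938733 2.36956972]
[[0.07808072 0.13983137]
 [0.1088134  0.05481577]]
```

```bash
python3 -c "
from plant import robot
print(robot.close_job())"
```

```text
the job is handed in; nothing more can be done
None
```

The phone was pushed square into the ledge corner, and the job is handed in with the hand clear: the last camera check put it at x 71.5, y 60.0 mm on the mat, 0.003 rad off square, though no verdict was printed.

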